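# Tap the yellow-cradle phone awake and log it

### The arm

A 6-joint arm with a two-finger parallel gripper is mounted at the origin on the work surface. World frame = base frame: x ahead of the robot, y to its left, z up, the work surface at z = 0. Lengths are in mm, angles in rad, forces in N, time in s.
With the tool pointing down it reaches from about 325 to 875 mm from the base axis. Payload 4.4 kg.
Tool frame: the origin (TCP) lies midway between the tips of the shut fingers; the grasp point (between the pads) lies 19 mm behind it (r.pinch_z is the distance from the TCP to the grasp point, in mm); y points along the fingers, z is the direction in which the jaws open and shut, and the axes are right-handed (so a half turn about y gives the same grasp; the last joint's range is limited). The gripper opens to 85 mm and grips with 20 to 120 N. Pads are 22 mm wide; open, the fingers measure 114 mm over their backs; the gripper's body (76 mm by 85 mm) begins 54 mm behind the grasp point. The pads swing forward as they close: fully open they stand 13 mm farther back than shut.
Start: joints at [-1.313, 0.207, 1.542, -0, 1.393, -0.15], TCP at [228.028, -527.855, 208.982] pointing down, gripper open.
Joint ranges: [-2.73, 2.73], [-0.86, 2.22], [0.23, 2.46], [-1.11, 4.25], [0.08, 2.63], [-2.82, 2.82]. Speed limits (rad/s): [2.79, 2.79, 3.14, 3.14, 3.14, 3.14].

### API

Orientations are given as a unit quaternion [x, y, z, w].
In Python, from plant import read_state, optics, r gives the robot as it stands.
- The arm moves only by the tool move_arm, never from a script. Its argument "moves" is one flat list of numbers, 7 for each row, row after row: the shift along the tool's x, y, z in cm, then the turn, a rotation vector about the tool's x, y, z in degrees, then the opening, from 0 (shut) to 1 (fully open). In form: [dx, dy, dz, ax, ay, az, grip, dx, dy, dz, ax, ay, az, grip, ...]. A call has 1 to 12 rows; each row is the pose to reach, as a shift and turn from the pose measured when the call began, along the tool's axes at that moment; what a row does not reach only later rows make up. A row lasts 1/12 s, in which the tool goes at most 41.7 mm and 7.16 degrees, less where a joint would pass 70% of its speed; a pose out of reach is approached as far as the arm can. A call with a gripper value outside its range is refused whole. The fingers move at their own pace and stop on an object; "force" is the grip in N (left out, the last holds). Time passes only in rows, so rows that repeat a pose let the fingers close. It gives the time, the measured TCP pose, the force and the opening at its end, in the units of the state.
- read_state(): the state, without advancing time (a new reading comes with each control period).
- optics.get_image(name): name is "scene" or "top"; returns a dict with "image" (420x560x3 uint8, red, green, blue), "range_z" (420x560 float32, mm along the optical axis (not along the pixel's ray), 0 where there is no reading), "K" (3x3 intrinsics, pixels), "position" and "rotation" of the camera in the world. Camera axes: x right, y down, z forward; pixel columns grow to the right and rows downward; lengths in mm; the calibration is good to about 2 mm. A picture is of the moment at which its call begins.
- r.finish_job(): hands the job in, once; it reports no verdict.
The state is a dict: "t": time; "joint_positions": joint angles; "dq": joint speeds; "tau": joint torques, N m; "tool_pos": TCP position; "tool_rot": TCP orientation; "force": force on the tool from outside, world axes, zero at the start; "wrist_torque": the same for the moment, N m; "width": finger opening in mm.
Only numpy, scipy, OpenCV 4.12 (cv2) and the standard library are available. Lean on these libraries where they do the work, as an engineer would, in place of code of your own. Each camera call takes 0.05 s, during which the arm holds its last target.

### The job

At the evidence desk, wake the phone in the yellow cradle by pressing its screen lightly with the fingertips, until its sprung bed just gives a little but never down onto its stop, and let it come back up. Then press the green button down to log the phone, and withdraw. Do not pick anything up, and leave the other phones, the red and white buttons and everything else on the desk alone.

Things in the scene. Friction and masses are not known exactly. Their poses are not given: they have to be found in the camera images.
- phone_yellow: dark phone lying screen up, loose, in the yellow cradle; 145 x 70 x 9 mm, about 0.18 kg. Origin at the centre of its underside, z up, x along its length; the screen is 9 mm above the origin (28 mm above the table). This is the phone to tap.
- phone_blue: dark phone lying screen up, loose, in the blue cradle; 145 x 70 x 9 mm, about 0.18 kg. Origin at the centre of its underside, z up, x along its length; the screen is 9 mm above the origin (28 mm above the table).
- phone_grey: dark phone lying screen up, loose, in the grey cradle; 145 x 70 x 9 mm, about 0.18 kg. Origin at the centre of its underside, z up, x along its length; the screen is 9 mm above the origin (28 mm above the table).
- bed_yellow (a joint): sprung bed under the phone in the yellow cradle, in metres pressed down: 0 at rest, bottoms out at 0.012. With the phone on it, it starts to give at about 2 N of push and gives 1 mm more for each 0.6 N (about 9 N at the bottom). It springs back by itself. The cradle is fixed to the table, 158 x 83 mm, with 5 mm walls 22 mm high; the phone has 1.5 mm of play inside. The blue and grey cradles are the same but for colour.
- btn_green_top (a point): centre of the top of the round green push button, 36 mm across, 22 mm above the table, in a round black housing 52 mm across and 12 mm high fixed to the table; z up. This is the one to press.
- btn_green (a joint): travel of the green button in metres: 0 up, 0.006 fully down (about 5 N); it springs back up.
- btn_red_top (a point): centre of the top of the round red push button, 36 mm across, 22 mm above the table, in a round black housing 52 mm across and 12 mm high fixed to the table; z up. Leave alone.
- btn_red (a joint): travel of the red button in metres: 0 up, 0.006 fully down (about 5 N); it springs back up.
- btn_white_top (a point): centre of the top of the round white push button, 36 mm across, 22 mm above the table, in a round black housing 52 mm across and 12 mm high fixed to the table; z up. Leave alone.
- btn_white (a joint): travel of the white button in metres: 0 up, 0.006 fully down (about 5 N); it springs back up.
- btn_green_base: housing of the green button; origin at the centre of its underside, 22 mm below the top of the button.
- bottle_clear: clear glass bottle, 60 mm across, 170 mm high, loose. Origin at the centre of its underside. Leave alone.
- bottle_amber: amber glass bottle, 60 mm across, 180 mm high, loose. Origin at the centre of its underside. Leave alone.
- jar_white: small white jar with blue cap, 44 mm across, 60 mm high, loose. Origin at the centre of its underside. Leave alone.
- tape_roll: roll of brown tape lying flat, 70 mm across, 24 mm high, loose. Origin at the centre of its underside. Leave alone.
- carton_small: small cardboard carton, 90 x 60 x 45 mm, loose. Origin at the centre of its underside. Leave alone.
There are look-alikes about, which are no part of the job. What is shaped like the part that bears btn_red_top but orange or turquoise is not meant.

How it is judged:
By the outcome, as a careful person would: the job done as asked, in the order asked, and still so for the second after the job is handed in, with the robot touching nothing.
It also fails if it takes over 42 s, if anything falls off the work surface, if the arm or the gripper's body presses on something with over 40 N, if the wrist force passes 120 N, or if a joint passes its speed limit or range.

## Working session

There is one attempt and no reset: what is moved stays moved. The work goes in short steps, Python scripts to look and compute and a tool call to move; the robot and the scene stay as the last step left them, time stands still between calls to the robot, and variables do not carry over. Pictures are saved under pics/ and viewed, and the job is handed in when it is done.

Besides the shell and the picture viewer there is one more tool, called after "Request:" as name(argument=value, ...) on one line, values as JSON. move_arm: Moves the arm, as the interface text tells. Its arguments: {"type":"object","properties":{"moves":{"type":"array","items":{"type":"number"}},"force":{"type":"number"}},"required":["moves"]}

```bash
mkdir -p pics; python3 - <<'E'
from plant import read_state, optics, r
import cv2,numpy as np
s=read_state(); print(s)
for n in("scene","top"):
    d=optics.get_image(n); cv2.imwrite(f"pics/{n}0.png",d["image"][:,:,::-1]); np.savez(f"{n}0.npz",**d)
    print(n,d["K"],d["position"],d["rotation"])
E
```

```text
{'t': 0.0, 'joint_positions': array([-1.31345751e+00,  2.07458941e-01,  1.54297199e+00,  2.35714258e-05,
        1.39348947e+00, -1.50536083e-01]), 'dq': array([ 0.00112877, -0.00084927, -0.00078471, -0.00128838,  0.0015866 ,
        0.00022624]), 'tau': array([ 1.35784881e-04, -3.83035827e+01, -2.91597998e+01, -1.82439067e-04,
        1.05661896e-02, -1.77601839e-05]), 'tool_pos': array([ 227.84782527, -527.04495013,  207.79515755]), 'tool_rot': array([-0.14324223,  0.69327529, -0.6916308 ,  0.14317075]), 'force': array([-1.00333035, -0.29896421, -0.05605229]), 'wrist_torque': array([-0.02609942, -0.01523557, -0.02885404]), 'width': 85.4814612554446}
scene [[452.2406822    0.         280.29321302]
 [  0.         452.2406822  204.13237501]
 [  0.           0.           1.        ]] [1490.54205071  -10.54679893  658.04266959] [ 0.64012317  0.60750472 -0.32347203 -0.3413886 ]
top [[494.90031164   0.         283.42887452]
 [  0.         494.90031164 209.19658879]
 [  0.           0.           1.        ]] [ 516.46986819   21.24885061 1213.96182696] [ 0.713303   -0.70062202  0.01038197 -0.014827  ]
```

View pics/top0.png

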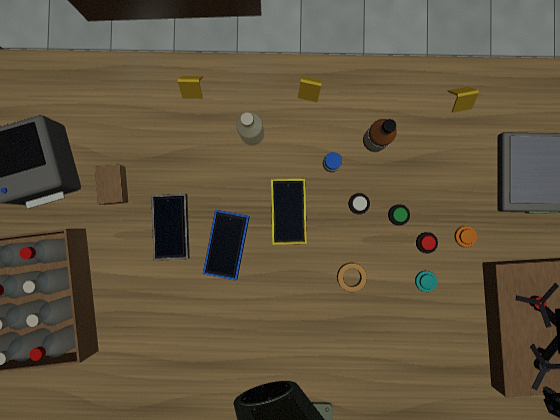

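View pics/scene0.png

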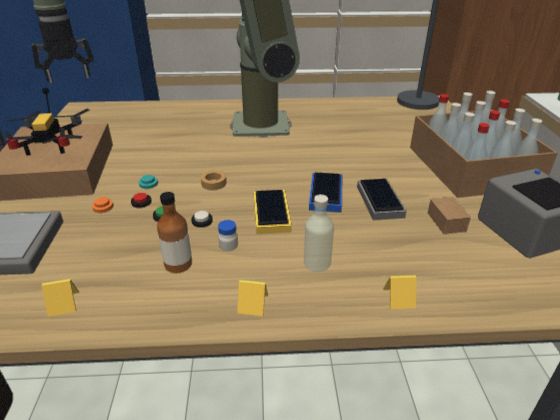

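The top view shows the yellow cradle at (289,211), with blue (226,245) and grey (170,227) as look-alikes. The green button is at (400,215). Its look-alikes are white (359,203), red (428,243), orange (466,237) and turquoise (427,281). I choose yellow and green, and will check both in a crop.

```bash
cat > h.py <<'E'
import numpy as np,cv2
from scipy.spatial.transform import Rotation as R
def ray(d,u,v,z):
    k=d["K"]; c=R.from_quat(d["rotation"]).apply([(u-k[0,2])/k[0,0],(v-k[1,2])/k[1,1],1.]); p=np.array(d["position"])
    return p+c*(z-p[2])/c[2]
def proj(d,P):
    q=R.from_quat(d["rotation"]).inv().apply(np.array(P)-d["position"]); k=d["K"]
    return k[0,0]*q[0]/q[2]+k[0,2],k[1,1]*q[1]/q[2]+k[1,2]
E
python3 - <<'E'
from h import *
for n in("top","scene"):
    d=dict(np.load(f"{n}0.npz")); hsv=cv2.cvtColor(d["image"],cv2.COLOR_RGB2HSV)
    for name,lo,hi,z in(("yellow",(24,150,90),(34,255,255),22),("green",(50,90,40),(75,255,255),22),("red",(0,180,90),(4,255,255),22),("white",(0,0,170),(180,50,255),22)):
        m=cv2.inRange(hsv,lo,hi); cs,_=cv2.findContours(m,cv2.RETR_EXTERNAL,cv2.CHAIN_APPROX_NONE)
        for c in cs:
            if cv2.contourArea(c)<60: continue
            (u,v),wh,a=cv2.minAreaRect(c)
            P=np.array([ray(d,*p[0],z)[:2] for p in c],np.float32)
            if not(250<P[:,0].mean()<750 and abs(P[:,1].mean())<500): continue
            (x,y),w2,a2=cv2.minAreaRect(P)
            rz=d["range_z"][int(v),int(u)]
            k=d["K"]; p3=R.from_quat(d["rotation"]).apply(np.array([(u-k[0,2])/k[0,0],(v-k[1,2])/k[1,1],1])*rz)+d["position"]
            print(n,name,"px",round(u),round(v),"xy",round(x,1),round(y,1),"size",np.round(w2,1),"ang",round(a2,1),"rangept",p3.round(1))
d=dict(np.load("top0.npz"));c=d["image"][160:300,140:490,::-1];cv2.imwrite("pics/crop.png",cv2.resize(c,None,fx=2.2,fy=2.2))
E
```

```text
top yellow px 288 211 xy 554.7 17.2 size [158.1  82.5] ang 2.4 rangept [554.2  17.2  31.3]
top green px 400 214 xy 552.4 -251.5 size [33.7 33.7] ang 1.0 rangept [ 552.5 -252.5   17.6]
top red px 428 242 xy 485.2 -320.4 size [31.1 31.2] ang 1.0 rangept [ 485.2 -319.6   25. ]
scene red px 140 197 xy 493.1 -320.9 size [32.2 37.9] ang 87.0 rangept [ 495.5 -319.6   23.3]
scene white px 316 225 xy 634.8 120.5 size [49.  67.6] ang 87.0 rangept [768.9 100.1 120.7]
scene white px 201 214 xy 580.2 -156.1 size [30.5 29.6] ang 87.0 rangept [ 579.  -156.    21.1]
scene white px 321 198 xy 524.3 145.6 size [30.8 33.5] ang 83.3 rangept [748.9 109.3 169.7]
```

View pics/crop.png

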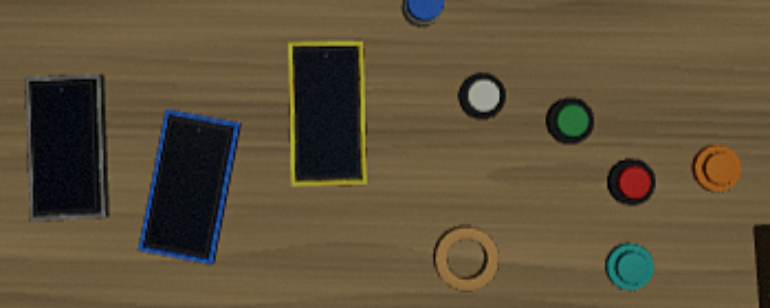

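Both choices hold up. The yellow cradle measures 158 x 82.5 mm, centred at (554.7, 17.2), and holds a dark phone. The green button sits in a black housing at about (552.5, -252). Next I convert these to tool-axis shifts.

```bash
cat >> h.py <<'E'
def rel(P):
    from plant import read_state
    s=read_state(); T=R.from_quat(s["tool_rot"])
    print("t",s["t"],"pos",s["tool_pos"].round(2),"F",s["force"].round(2),"w",round(s["width"],1),"axes\n",T.as_matrix().round(3))
    for p in P: print(p,"cm",(T.inv().apply(np.array(p)-s["tool_pos"])/10).round(2))
E
python3 -c "
from h import *
rel([(554,17,150),(552.5,-252,100)])"
```

```text
t 0.1 pos [ 227.82 -527.11  207.89] F [ 0.16  0.61 -0.2 ] w 85.2 axes
 [[-0.918 -0.001  0.397]
 [-0.397  0.002 -0.918]
 [-0.    -1.    -0.002]]
(554, 17, 150) cm [-51.52   5.89 -37.  ]
(552.5, -252, 100) cm [-40.71  10.83 -12.36]
```

Request:
move_arm(moves=[-4.1, 0, -2.9, 0, 0, 0, 0, -7.5, 0, -5.4, 0, 0, 0, 0, -10.9, 0, -7.8, 0, 0, 0, 0, -14.3, 0, -10.3, 0, 0, 0, 0, -17.7, 0, -12.7, 0, 0, 0, 0, -21.1, 0, -15.2, 0, 0, 0, 0, -24.5, 0, -17.6, 0, 0, 0, 0, -27.9, 0, -20.0, 0, 0, 0, 0, -31.3, 0, -22.5, 0, 0, 0, 0, -34.7, 0, -25, 0, 0, 0, 0, -38, 0, -27.3, 0, 0, 0, 0, -41, 0, -29.5, 0, 0, 0, 0])

```text
t: 1.1
tool_pos: [484.7, -96.5, 208.4]
tool_rot: [-0.143, 0.693, -0.692, 0.143]
force: [1.2, -0.8, 0.6]
width: 0.3
```

```bash
python3 -c "
from h import *
rel([(554,17,100),(552.5,-252,100)])"
```

```text
t 1.1 pos [484.73 -96.48 208.39] F [ 1.19 -0.76  0.6 ] w 0.3 axes
 [[-0.918 -0.001  0.397]
 [-0.397  0.002 -0.918]
 [-0.    -1.    -0.002]]
(554, 17, 100) cm [-10.86  10.86  -7.65]
(552.5, -252, 100) cm [-0.05 10.8  16.99]
```

Request:
move_arm(moves=[-3, 1, -2.1, 0, 0, 0, 0, -6, 2.5, -4.2, 0, 0, 0, 0, -8, 4, -5.6, 0, 0, 0, 0, -9.5, 6, -6.7, 0, 0, 0, 0, -10.9, 9, -7.65, 0, 0, 0, 0, -10.9, 12, -7.65, 0, 0, 0, 0, -10.9, 14, -7.65, 0, 0, 0, 0, -10.9, 15, -7.65, 0, 0, 0, 0, -10.9, 15, -7.65, 0, 0, 0, 0, -10.9, 15, -7.65, 0, 0, 0, 0, -10.9, 15, -7.65, 0, 0, 0, 0])

```text
t: 2.02
tool_pos: [555.8, 16.9, 60.2]
tool_rot: [-0.142, 0.693, -0.692, 0.144]
force: [0.5, 0.3, -0.1]
width: 0.3
```

```bash
python3 - <<'E'
from h import *
from plant import optics
rel([(554.5,17,28)])
for n in("top","scene"):
    d=optics.get_image(n); cv2.imwrite(f"pics/{n}1.png",d["image"][:,:,::-1])
rel([])
d=optics.get_image("scene"); print(proj(d,(554,17,28)))
cv2.imwrite("pics/s1c.png",cv2.resize(d["image"][110:260,180:400,::-1],None,fx=3.5,fy=3.5))
rel([])
E
```

```text
t 2.0167 pos [555.81  16.89  60.24] F [ 0.54  0.3  -0.15] w 0.3 axes
 [[-0.918  0.002  0.396]
 [-0.396  0.002 -0.918]
 [-0.003 -1.    -0.001]]
(554.5, 17, 28) cm [ 0.12  3.22 -0.06]
t 2.1167 pos [556.05  16.81  60.64] F [ 0.05 -0.59  0.01] w -0.3 axes
 [[-0.918  0.003  0.396]
 [-0.396  0.002 -0.918]
 [-0.004 -1.    -0.   ]]
(np.float64(271.4073061877245), np.float64(204.38796838123773))
t 2.1667 pos [555.87  16.87  60.51] F [-0.66  0.29 -0.9 ] w -0.0 axes
 [[-0.918  0.003  0.396]
 [-0.396  0.002 -0.918]
 [-0.003 -1.    -0.   ]]
```

View pics/s1c.png

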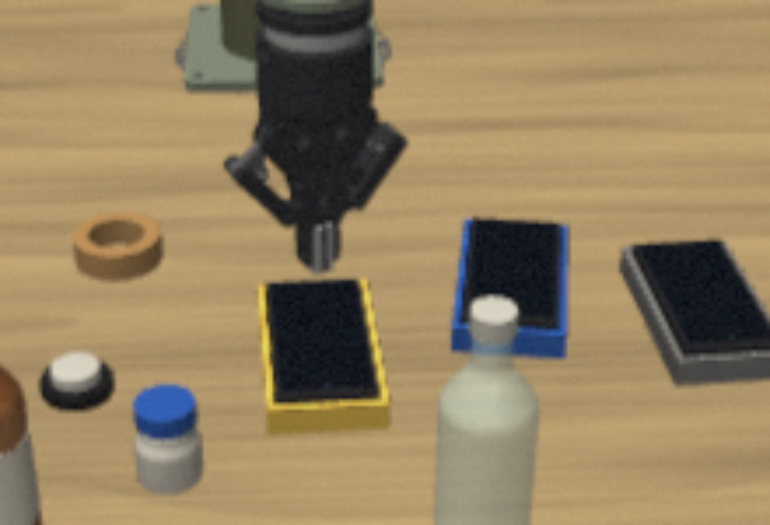

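```bash
python3 - <<'E'
from h import *
from plant import optics
d=optics.get_image("scene")
for P in((556,17,60),(556,17,80),(554.7,17,28)): print(P,np.round(proj(d,P),1))
k=d["K"]
for u in(269,271,273):
  for v in range(176,196,2):
    rz=d["range_z"][v,u]; p=R.from_quat(d["rotation"]).apply(np.array([(u-k[0,2])/k[0,0],(v-k[1,2])/k[1,1],1])*rz)+d["position"]
    print(u,v,d["image"][v,u],p.round(1))
E
```

```text
(556, 17, 60) [271.3 194. ]
(556, 17, 80) [271.2 187.1]
(554.7, 17, 28) [271.4 204.5]
269 176 [64 63 64] [565.4  11.8 116.7]
269 178 [65 64 61] [565.   11.7 111. ]
269 180 [66 63 63] [567.5  11.6 107. ]
269 182 [66 65 64] [567.8  11.5 101.7]
269 184 [63 63 63] [565.1  11.5  94.4]
269 186 [89 88 85] [565.6  11.4  89.2]
269 188 [154 135 104] [435.1  14.4   2.4]
269 190 [87 76 59] [485.   13.2  27.3]
269 192 [21 22 34] [497.   12.8  28.7]
269 194 [20 26 30] [508.1  12.5  29.6]
271 176 [87 87 85] [566.8  16.5 117.5]
271 178 [92 89 90] [569.9  16.3 113.8]
271 180 [89 89 85] [567.8  16.3 107.1]
271 182 [91 90 88] [571.3  16.2 103.6]
271 184 [87 88 84] [571.3  16.1  98.1]
271 186 [92 89 89] [568.5  16.1  90.8]
271 188 [150 128  96] [563.8  16.2  82.2]
271 190 [86 78 63] [487.8  18.3  28.8]
271 192 [25 26 30] [497.   18.   28.5]
271 194 [14 18 29] [507.8  17.6  29.2]
273 176 [73 72 71] [568.   21.2 118. ]
273 178 [69 68 66] [567.5  21.1 112.3]
273 180 [71 69 68] [566.2  21.1 105.9]
273 182 [54 54 56] [567.   21.1 100.9]
273 184 [58 59 58] [567.   21.   95.3]
273 186 [63 61 58] [567.4  21.   89.9]
273 188 [180 153 111] [435.5  25.4   2.4]
273 190 [65 60 52] [490.2  23.5  30.2]
273 192 [17 20 27] [498.6  23.2  29.3]
273 194 [21 27 34] [509.8  22.7  30.3]
```

View pics/top1.png

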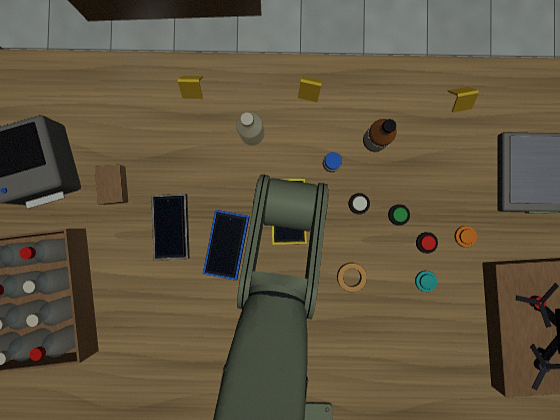

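The top view shows the arm over the yellow cradle, but in the scene view the fingertip bottom is at about z 86 (pixel (271,187)), while the TCP reads z 60. I'll trust neither, so I descend guarded and look again.

Request:
move_arm(moves=[0.1, 0.4, -0.05, 0, 0, 0, 0, 0.1, 0.9, -0.05, 0, 0, 0, 0, 0.1, 1.4, -0.05, 0, 0, 0, 0, 0.1, 1.8, -0.05, 0, 0, 0, 0, 0.1, 2.0, -0.05, 0, 0, 0, 0, 0.1, 2.0, -0.05, 0, 0, 0, 0, 0.1, 2.0, -0.05, 0, 0, 0, 0])

```text
t: 2.8
tool_pos: [554.3, 17.1, 39.8]
tool_rot: [-0.142, 0.693, -0.692, 0.144]
force: [-0.2, -0.0, 0.9]
width: 0.1
```

```bash
cat > look.py <<'E'
import sys
from h import *
from plant import optics
d=optics.get_image("scene"); u0,v0,tag=int(sys.argv[1]),int(sys.argv[2]),sys.argv[3]
rel([])
k=d["K"]
for u in(u0-2,u0,u0+2):
  for v in range(v0,v0+14,2):
    rz=d["range_z"][v,u]; p=R.from_quat(d["rotation"]).apply(np.array([(u-k[0,2])/k[0,0],(v-k[1,2])/k[1,1],1])*rz)+d["position"]
    print(u,v,d["image"][v,u],p.round(1))
cv2.imwrite(f"pics/{tag}.png",cv2.resize(d["image"][v0-50:v0+50,u0-60:u0+60,::-1],None,fx=5,fy=5,interpolation=cv2.INTER_CUBIC))
E
python3 look.py 271 186 s2
```

```text
t 2.85 pos [554.58  17.03  40.14] F [0.57 0.32 0.73] w 0.1 axes
 [[-0.918  0.002  0.396]
 [-0.396  0.002 -0.918]
 [-0.003 -1.    -0.001]]
269 186 [57 56 56] [563.5  11.5  87.8]
269 188 [58 55 57] [565.1  11.4  83.2]
269 190 [59 59 58] [567.5  11.2  79. ]
269 192 [62 62 62] [562.9  11.3  70.4]
269 194 [93 93 90] [563.9  11.2  65.3]
269 196 [11 15 22] [519.5  12.1  30.8]
269 198 [27 31 37] [528.8  11.8  30.8]
271 186 [88 87 87] [566.   16.2  89.2]
271 188 [87 85 83] [567.7  16.1  84.6]
271 190 [90 89 86] [569.5  16.   80.1]
271 192 [89 88 86] [569.6  15.9  74.5]
271 194 [76 77 74] [566.5  16.   66.8]
271 196 [10 13 20] [515.2  17.4  27.9]
271 198 [18 27 34] [527.3  17.   29.7]
273 186 [60 59 60] [562.7  21.1  87. ]
273 188 [61 58 58] [567.5  20.9  84.4]
273 190 [59 56 56] [565.8  20.9  77.7]
273 192 [59 57 59] [563.8  20.9  70.6]
273 194 [36 36 39] [563.   20.9  64.4]
273 196 [21 27 37] [518.4  22.4  29.8]
273 198 [17 12 26] [525.4  22.1  28.3]
```

View pics/s2.png

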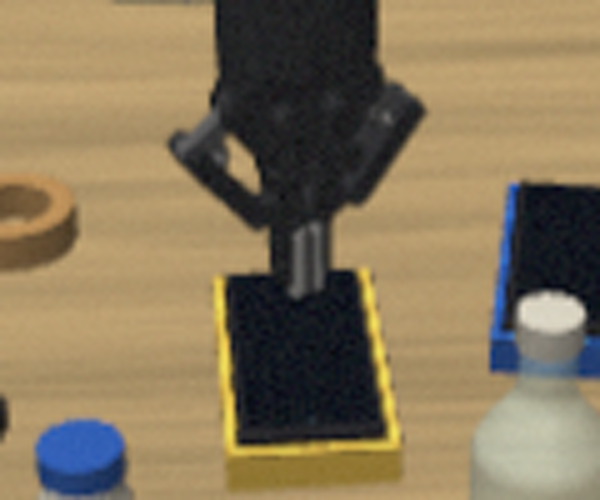

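The fingertip is at pixel (271,195), z about 63, with the TCP reading 40, so the offset of about 23 mm shows again. Force will decide, so I go down in small steps.

Request:
move_arm(moves=[0, 0.3, 0, 0, 0, 0, 0, 0, 0.6, 0, 0, 0, 0, 0, 0, 0.8, 0, 0, 0, 0, 0, 0, 0.8, 0, 0, 0, 0, 0, 0, 0.8, 0, 0, 0, 0, 0])

```text
t: 3.27
tool_pos: [554.3, 17.1, 31.8]
tool_rot: [-0.142, 0.693, -0.692, 0.144]
force: [-0.6, 0.6, -0.6]
width: 0.3
```

Request:
move_arm(moves=[0, 0.1, 0, 0, 0, 0, 0, 0, 0.2, 0, 0, 0, 0, 0, 0, 0.3, 0, 0, 0, 0, 0, 0, 0.3, 0, 0, 0, 0, 0, 0, 0.3, 0, 0, 0, 0, 0])

```text
t: 3.68
tool_pos: [554.2, 17.1, 28.7]
tool_rot: [-0.142, 0.693, -0.692, 0.144]
force: [0.1, 0.5, -0.1]
width: 0.0
```

Request:
move_arm(moves=[0, 0.1, 0, 0, 0, 0, 0, 0, 0.2, 0, 0, 0, 0, 0, 0, 0.2, 0, 0, 0, 0, 0, 0, 0.2, 0, 0, 0, 0, 0])

```text
t: 4.02
tool_pos: [554.1, 17.1, 26.6]
tool_rot: [-0.143, 0.693, -0.692, 0.144]
force: [-0.5, 0.1, 0.3]
width: 0.1
```

```bash
python3 look.py 271 190 s3
```

```text
t 4.0667 pos [554.2  17.1  26.7] F [-0.16 -0.5  -0.97] w -0.1 axes
 [[-0.918  0.001  0.396]
 [-0.396  0.002 -0.918]
 [-0.002 -1.    -0.001]]
269 190 [52 53 52] [563.7  11.3  76.7]
269 192 [59 58 59] [567.3  11.2  73.2]
269 194 [56 57 58] [569.1  11.   68.6]
269 196 [53 50 54] [564.7  11.1  60. ]
269 198 [91 92 90] [560.6  11.1  51.5]
269 200 [22 28 37] [531.6  11.7  26.5]
269 202 [12 10 22] [544.7  11.3  29.2]
271 190 [90 89 86] [567.5  16.1  78.9]
271 192 [89 88 87] [568.2  16.   73.6]
271 194 [92 91 89] [567.6  15.9  67.5]
271 196 [94 91 89] [568.9  15.8  62.5]
271 198 [89 88 86] [566.   15.8  54.9]
271 200 [19 26 29] [533.4  16.7  27.6]
271 202 [15 16 29] [540.9  16.4  26.5]
273 190 [60 57 58] [566.1  20.9  77.9]
273 192 [60 59 59] [564.   20.9  70.8]
273 194 [59 59 56] [562.9  20.9  64.3]
273 196 [63 64 63] [566.2  20.8  60.7]
273 198 [48 47 46] [565.3  20.8  54.3]
273 200 [16 16 26] [536.7  21.7  29.6]
273 202 [16 27 35] [541.8  21.4  26.9]
```

View pics/s3.png

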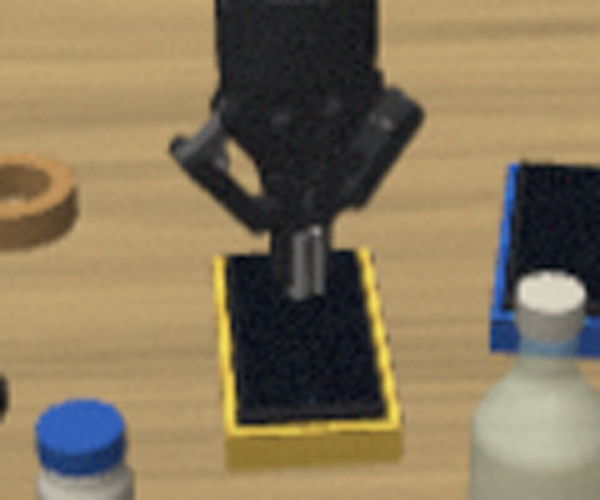

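The tip is at pixel (271,199), z about 50, with the screen roughly 22 mm below it and no contact force yet. The tips do sit about 22 mm above the reported TCP, so I expect contact near TCP z 5.

Request:
move_arm(moves=[0, 0.3, 0, 0, 0, 0, 0, 0, 0.6, 0, 0, 0, 0, 0, 0, 0.9, 0, 0, 0, 0, 0, 0, 1.2, 0, 0, 0, 0, 0, 0, 1.4, 0, 0, 0, 0, 0, 0, 1.5, 0, 0, 0, 0, 0, 0, 1.5, 0, 0, 0, 0, 0, 0, 1.5, 0, 0, 0, 0, 0])

```text
t: 4.73
tool_pos: [554.2, 17.1, 11.6]
tool_rot: [-0.143, 0.693, -0.692, 0.144]
force: [-0.2, -0.6, 0.0]
width: 0.4
```

```bash
python3 look.py 271 196 s4
```

```text
t 4.7833 pos [554.37  17.13  11.78] F [-0.25  0.31 -0.1 ] w 0.1 axes
 [[-0.918  0.002  0.396]
 [-0.396  0.002 -0.918]
 [-0.002 -1.    -0.001]]
269 196 [55 53 52] [564.4  11.1  59.8]
269 198 [61 61 60] [565.3  11.   54.6]
269 200 [52 52 53] [565.4  10.9  48.8]
269 202 [59 59 60] [564.2  10.9  42.1]
269 204 [62 64 64] [556.8  10.9  31.3]
269 206 [16 26 29] [563.1  10.7  29.5]
269 208 [23 29 33] [570.7  10.5  28.7]
271 196 [92 91 90] [566.   15.9  60.7]
271 198 [93 93 91] [568.7  15.8  56.6]
271 200 [92 91 89] [568.4  15.7  50.6]
271 202 [94 93 91] [568.8  15.6  45. ]
271 204 [68 66 65] [569.9  15.5  39.8]
271 206 [13 20 24] [562.7  15.7  29.1]
271 208 [26 30 37] [570.4  15.4  28.3]
273 196 [57 54 55] [566.1  20.8  60.6]
273 198 [58 57 57] [564.5  20.8  53.8]
273 200 [53 53 53] [565.6  20.7  48.6]
273 202 [51 50 51] [565.7  20.6  42.8]
273 204 [16 14 18] [564.2  20.6  35.9]
273 206 [24 25 35] [560.6  20.7  27.5]
273 208 [21 27 31] [574.6  20.2  31.1]
```

View pics/s4.png

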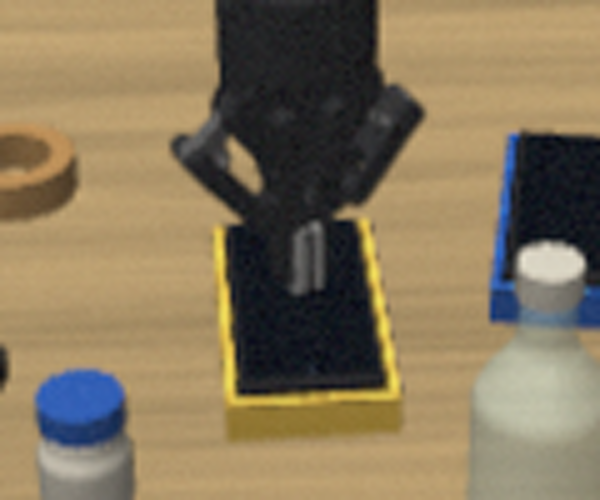

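The tip, at pixel (271,204), is now at z about 36 and just above the screen, inside the phone's outline. I take small steps until the force rises.

Request:
move_arm(moves=[0, 0.1, 0, 0, 0, 0, 0, 0, 0.2, 0, 0, 0, 0, 0, 0, 0.3, 0, 0, 0, 0, 0, 0, 0.3, 0, 0, 0, 0, 0, 0, 0.3, 0, 0, 0, 0, 0])

```text
t: 5.2
tool_pos: [554.3, 17.2, 8.7]
tool_rot: [-0.143, 0.693, -0.692, 0.144]
force: [-0.4, -0.4, -1.0]
width: -0.1
```

Request:
move_arm(moves=[0, 0.1, 0, 0, 0, 0, 0, 0, 0.2, 0, 0, 0, 0, 0, 0, 0.2, 0, 0, 0, 0, 0, 0, 0.2, 0, 0, 0, 0, 0])

```text
t: 5.53
tool_pos: [554.1, 17.2, 6.6]
tool_rot: [-0.143, 0.693, -0.692, 0.144]
force: [0.3, -0.1, -0.3]
width: 0.1
```

Request:
move_arm(moves=[0, 0.1, 0, 0, 0, 0, 0, 0, 0.15, 0, 0, 0, 0, 0, 0, 0.15, 0, 0, 0, 0, 0, 0, 0.15, 0, 0, 0, 0, 0])

```text
t: 5.87
tool_pos: [554.4, 17.1, 5.3]
tool_rot: [-0.142, 0.693, -0.692, 0.144]
force: [-0.7, -0.1, 2.7]
width: 0.2
```

Contact: Fz is 2.7 N at TCP z 5.3. I go about 2.5 mm further, for roughly 4 N.

Request:
move_arm(moves=[0, 0.1, 0, 0, 0, 0, 0, 0, 0.2, 0, 0, 0, 0, 0, 0, 0.25, 0, 0, 0, 0, 0, 0, 0.25, 0, 0, 0, 0, 0, 0, 0.25, 0, 0, 0, 0, 0])

```text
t: 6.28
tool_pos: [554.4, 17.1, 2.9]
tool_rot: [-0.142, 0.693, -0.692, 0.144]
force: [0.1, 0.1, 2.4]
width: -0.1
```

```bash
python3 look.py 271 200 s5; python3 -c "
from h import rel; rel([])"
```

```text
t 6.3333 pos [554.39  17.14   2.9 ] F [-1.54  0.85  3.85] w 0.1 axes
 [[-0.918  0.001  0.396]
 [-0.396  0.002 -0.918]
 [-0.002 -1.    -0.001]]
269 200 [50 48 51] [565.1  10.9  48.6]
269 202 [55 55 56] [562.9  10.9  41.3]
269 204 [46 47 48] [564.7  10.8  36.5]
269 206 [85 84 83] [561.1  10.8  28.2]
269 208 [21 26 32] [569.5  10.5  27.9]
269 210 [22 26 30] [575.6  10.3  26.1]
269 212 [20 20 31] [583.8  10.   25.8]
271 200 [90 88 86] [566.5  15.8  49.4]
271 202 [89 90 89] [564.7  15.8  42.3]
271 204 [91 90 88] [571.2  15.5  40.8]
271 206 [90 88 85] [566.6  15.6  31.7]
271 208 [25 29 36] [568.2  15.5  26.8]
271 210 [19 22 30] [571.5  15.3  23.1]
271 212 [20 25 31] [584.9  14.9  26.5]
273 200 [55 57 51] [565.1  20.7  48.3]
273 202 [54 55 52] [565.5  20.7  42.6]
273 204 [56 54 55] [565.9  20.6  37. ]
273 206 [43 42 43] [569.2  20.4  33.3]
273 208 [16 22 30] [568.2  20.4  26.6]
273 210 [19 29 35] [576.6  20.1  26.4]
273 212 [13 19 30] [581.9  19.9  24.2]
t 6.3333 pos [554.39  17.14   2.9 ] F [-1.54  0.85  3.85] w 0.1 axes
 [[-0.918  0.001  0.396]
 [-0.396  0.002 -0.918]
 [-0.002 -1.    -0.001]]
```

View pics/s5.png

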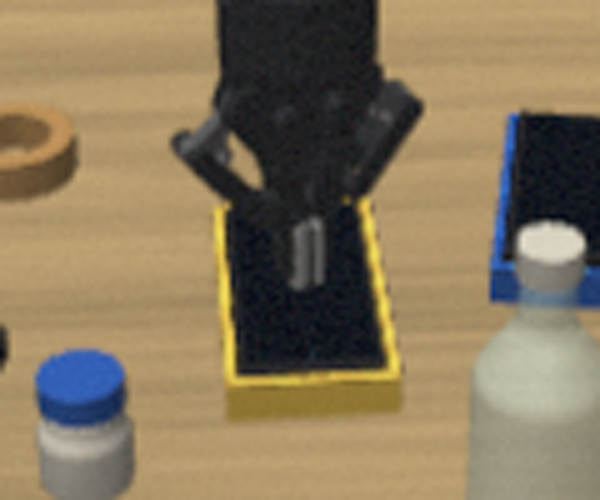

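The tip touches the screen at pixel (271,207). The force is about 3 N and the screen is about 2 mm lower. I go 2 mm more for a clear give, well short of the 12 mm stop.

Request:
move_arm(moves=[0, 0.1, 0, 0, 0, 0, 0, 0, 0.2, 0, 0, 0, 0, 0, 0, 0.2, 0, 0, 0, 0, 0, 0, 0.2, 0, 0, 0, 0, 0, 0, 0.2, 0, 0, 0, 0, 0])

```text
t: 6.75
tool_pos: [554.4, 17.1, 1.0]
tool_rot: [-0.142, 0.693, -0.692, 0.144]
force: [-1.1, 0.0, 5.0]
width: -0.0
```

Request:
move_arm(moves=[0, 0, 0, 0, 0, 0, 0, 0, 0, 0, 0, 0, 0, 0])

```text
t: 6.92
tool_pos: [554.4, 17.1, 1.1]
tool_rot: [-0.142, 0.693, -0.692, 0.144]
force: [-1.3, -0.4, 4.3]
width: -0.2
```

```bash
python3 - <<'E'
from h import *
from plant import optics
for i in range(3):
  d=optics.get_image("scene"); rel([])
  k=d["K"]; z=[]
  for v in range(210,220):
   for u in range(262,280):
    rz=d["range_z"][v,u]; z.append((R.from_quat(d["rotation"]).apply(np.array([(u-k[0,2])/k[0,0],(v-k[1,2])/k[1,1],1])*rz)+d["position"])[2])
  print("screen z",np.median(z))
d=dict(np.load("scene0.npz"));z=[]
for v in range(210,220):
   for u in range(262,280):
    rz=d["range_z"][v,u]; z.append((R.from_quat(d["rotation"]).apply(np.array([(u-k[0,2])/k[0,0],(v-k[1,2])/k[1,1],1])*rz)+d["position"])[2])
print("before",np.median(z))
E
```

```text
t 6.9667 pos [554.41  17.14   1.02] F [-2.01 -0.44  5.1 ] w 0.2 axes
 [[-0.918  0.001  0.396]
 [-0.396  0.002 -0.918]
 [-0.002 -1.    -0.001]]
screen z 23.88980977431254
t 7.0167 pos [554.44  17.14   1.04] F [-1.14 -0.46  3.86] w 0.1 axes
 [[-0.918  0.001  0.396]
 [-0.396  0.002 -0.918]
 [-0.002 -1.    -0.001]]
screen z 23.80999034735936
t 7.0667 pos [554.39  17.13   1.01] F [-1.91 -0.02  4.52] w 0.2 axes
 [[-0.918  0.001  0.396]
 [-0.396  0.002 -0.918]
 [-0.002 -1.    -0.001]]
screen z 23.79242080636857
before 28.51778786892288
```

Bed pressed about 4.5 mm at about 4.5 N. Now straight up, about 100 mm.

Request:
move_arm(moves=[0, -0.3, 0, 0, 0, 0, 0, 0, -0.6, 0, 0, 0, 0, 0, 0, -1, 0, 0, 0, 0, 0, 0, -2, 0, 0, 0, 0, 0, 0, -4, 0, 0, 0, 0, 0, 0, -6, 0, 0, 0, 0, 0, 0, -8, 0, 0, 0, 0, 0, 0, -9, 0, 0, 0, 0, 0, 0, -9, 0, 0, 0, 0, 0, 0, -9, 0, 0, 0, 0, 0])

```text
t: 7.9
tool_pos: [554.6, 16.9, 91.5]
tool_rot: [-0.142, 0.693, -0.692, 0.144]
force: [-0.8, -0.5, -1.1]
width: 0.2
```

```bash
python3 - <<'E'
from h import *
from plant import optics
d=optics.get_image("scene"); k=d["K"]; z=[]
for v in range(210,220):
   for u in range(262,280):
    rz=d["range_z"][v,u]; z.append((R.from_quat(d["rotation"]).apply(np.array([(u-k[0,2])/k[0,0],(v-k[1,2])/k[1,1],1])*rz)+d["position"])[2])
print("screen z",np.median(z))
cv2.imwrite("pics/s6.png",d["image"][:,:,::-1])
rel([(552.5,-252,92),(552.5,-252,30)])
E
```

```text
screen z 28.715724030764136
t 7.95 pos [553.61  17.08  90.36] F [ 0.45 -1.27 -0.11] w 0.2 axes
 [[-0.918  0.     0.396]
 [-0.396  0.002 -0.918]
 [-0.001 -1.    -0.002]]
(552.5, -252, 92) cm [10.77 -0.21 24.66]
(552.5, -252, 30) cm [10.77  5.99 24.67]
```

View pics/s6.png

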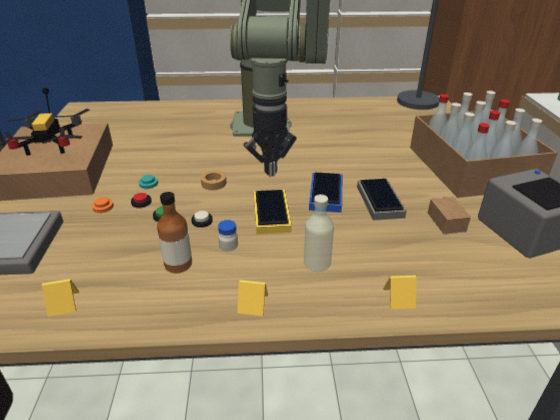

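The screen is back at 28.7 (28.5 before the press), so the bed has risen. The phone still lies in its cradle at pixel (271,210) and the gripper is clear. Now across to green.

Request:
move_arm(moves=[1.2, 0, 2.7, 0, 0, 0, 0, 2.6, 0, 5.9, 0, 0, 0, 0, 4, 0, 9.1, 0, 0, 0, 0, 5.4, 0, 12.3, 0, 0, 0, 0, 6.8, 0, 15.5, 0, 0, 0, 0, 8.2, 0, 18.7, 0, 0, 0, 0, 9.4, 0, 21.5, 0, 0, 0, 0, 10.3, 0, 23.6, 0, 0, 0, 0, 10.8, 0, 24.65, 0, 0, 0, 0, 10.8, 0, 24.65, 0, 0, 0, 0, 10.8, 0, 24.65, 0, 0, 0, 0])

```text
t: 8.87
tool_pos: [551.3, -251.2, 88.4]
tool_rot: [-0.143, 0.694, -0.691, 0.142]
force: [-0.4, 0.3, -0.7]
width: -0.0
```

```bash
python3 - <<'E'
from h import *
from plant import optics
d=optics.get_image("scene")
print(proj(d,(552.5,-252,22)))
cv2.imwrite("pics/s7.png",cv2.resize(d["image"][120:240,90:260,::-1],None,fx=4.5,fy=4.5,interpolation=cv2.INTER_CUBIC))
rel([(552.5,-252,22),(552.5,-252,0)])
E
```

```text
(np.float64(163.00353192460653), np.float64(209.18294716283782))
t 8.9167 pos [ 551.47 -250.39   88.67] F [ 0.08  0.23 -0.74] w -0.2 axes
 [[-0.918 -0.002  0.397]
 [-0.397  0.004 -0.918]
 [-0.    -1.    -0.004]]
(552.5, -252, 22) cm [-0.03  6.67  0.22]
(552.5, -252, 0) cm [-0.03  8.87  0.23]
```

View pics/s7.png

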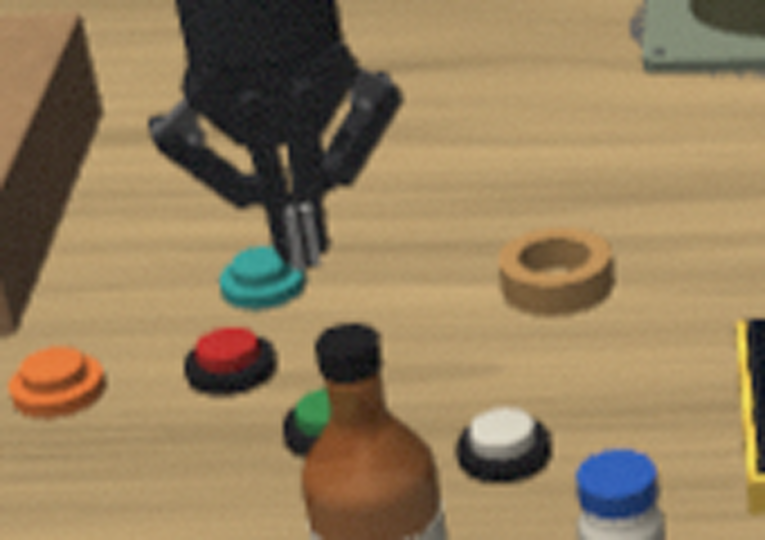

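The tips are at pixel (157,179), about 85 mm above the green button, which is partly hidden behind the amber bottle at (163,211). I go down most of the way, then check.

Request:
move_arm(moves=[0, 1.5, 0.1, 0, 0, 0, 0, 0, 3, 0.2, 0, 0, 0, 0, 0, 4.5, 0.2, 0, 0, 0, 0, 0, 5.8, 0.2, 0, 0, 0, 0, 0, 6.6, 0.2, 0, 0, 0, 0, 0, 7, 0.2, 0, 0, 0, 0, 0, 7, 0.2, 0, 0, 0, 0, 0, 7, 0.2, 0, 0, 0, 0])

```text
t: 9.58
tool_pos: [552.5, -251.7, 19.0]
tool_rot: [-0.144, 0.694, -0.691, 0.143]
force: [0.3, 0.3, 0.4]
width: -0.1
```

```bash
python3 - <<'E'
from h import *
from plant import optics
d=optics.get_image("scene")
rel([(552.5,-252,0)])
print(proj(d,(552.5,-252,22)),proj(d,(552.5,-252,41)))
cv2.imwrite("pics/s8.png",cv2.resize(d["image"][150:240,110:220,::-1],None,fx=6,fy=6,interpolation=cv2.INTER_CUBIC))
d=optics.get_image("top");cv2.imwrite("pics/t8.png",cv2.resize(d["image"][150:300,290:490,::-1],None,fx=4,fy=4))
E
```

```text
t 9.6333 pos [ 552.81 -252.14   19.45] F [ 0.5  -0.16 -0.06] w 0.3 axes
 [[-0.918 -0.     0.397]
 [-0.397  0.003 -0.918]
 [-0.001 -1.    -0.003]]
(552.5, -252, 0) cm [ 0.02  1.95 -0.02]
(np.float64(163.00353192460653), np.float64(209.18294716283782)) (np.float64(161.89015362887307), np.float64(202.811233846051))
```

View pics/s8.png

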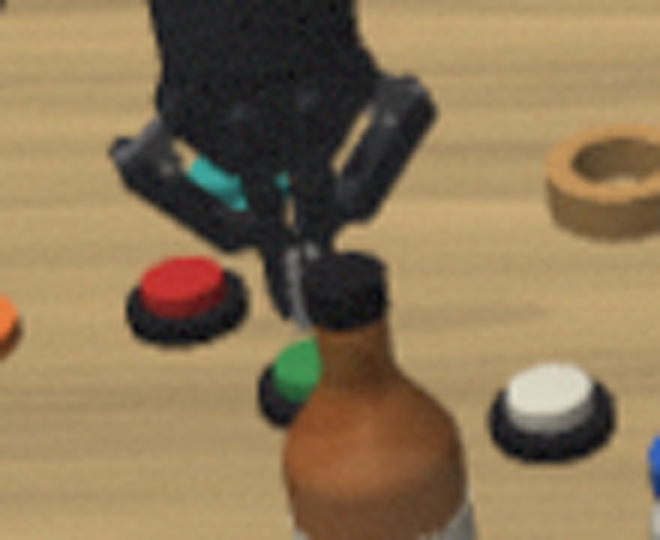

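View pics/t8.png

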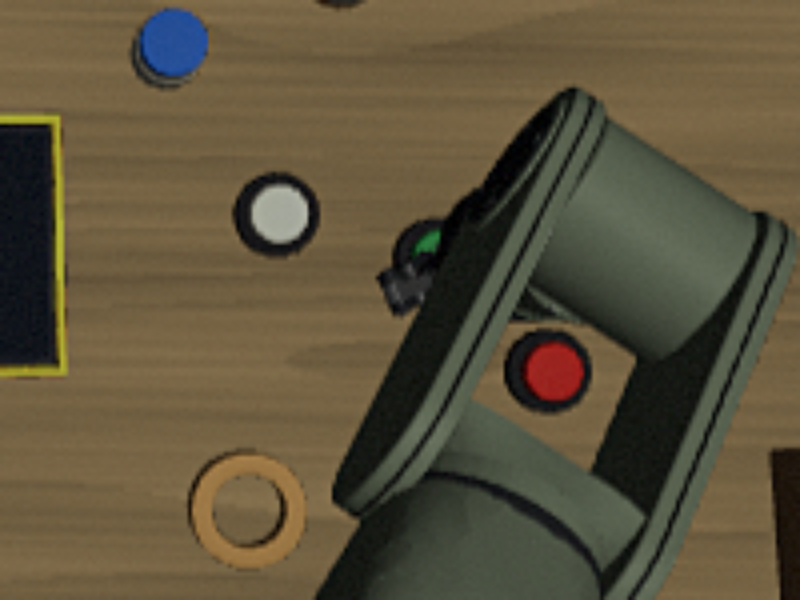

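The tip, at pixel (160,204), lines up above the green button, whose projected centre is at (162,203–209). Red and white are well clear. I continue guarded, with contact expected near TCP z 0.

Request:
move_arm(moves=[0, 0.4, 0, 0, 0, 0, 0, 0, 0.8, 0, 0, 0, 0, 0, 0, 1.2, 0, 0, 0, 0, 0, 0, 1.5, 0, 0, 0, 0, 0, 0, 1.6, 0, 0, 0, 0, 0, 0, 1.6, 0, 0, 0, 0, 0])

```text
t: 10.18
tool_pos: [552.4, -252.0, 3.0]
tool_rot: [-0.143, 0.694, -0.691, 0.143]
force: [0.7, 0.2, 0.8]
width: -0.2
```

Request:
move_arm(moves=[0, 0.1, 0, 0, 0, 0, 0, 0, 0.2, 0, 0, 0, 0, 0, 0, 0.3, 0, 0, 0, 0, 0, 0, 0.4, 0, 0, 0, 0, 0, 0, 0.4, 0, 0, 0, 0, 0])

```text
t: 10.6
tool_pos: [552.5, -252.1, -0.9]
tool_rot: [-0.143, 0.694, -0.691, 0.143]
force: [0.9, 0.2, 2.0]
width: -0.3
```

Request:
move_arm(moves=[0, 0.1, 0, 0, 0, 0, 0, 0, 0.2, 0, 0, 0, 0, 0, 0, 0.3, 0, 0, 0, 0, 0, 0, 0.3, 0, 0, 0, 0, 0])

```text
t: 10.93
tool_pos: [552.6, -252.1, -3.8]
tool_rot: [-0.143, 0.694, -0.691, 0.143]
force: [-1.3, 0.5, 2.5]
width: -0.5
```

Request:
move_arm(moves=[0, 0.1, 0, 0, 0, 0, 0, 0, 0.2, 0, 0, 0, 0, 0, 0, 0.3, 0, 0, 0, 0, 0, 0, 0.3, 0, 0, 0, 0, 0, 0, 0.3, 0, 0, 0, 0, 0])

```text
t: 11.35
tool_pos: [552.6, -252.2, -6.2]
tool_rot: [-0.143, 0.694, -0.691, 0.143]
force: [-1.7, 1.6, 7.1]
width: -0.1
```

Request:
move_arm(moves=[0, 0.05, 0, 0, 0, 0, 0, 0, 0.1, 0, 0, 0, 0, 0, 0, 0.1, 0, 0, 0, 0, 0, 0, 0.1, 0, 0, 0, 0, 0])

```text
t: 11.68
tool_pos: [552.6, -252.1, -6.3]
tool_rot: [-0.143, 0.694, -0.691, 0.143]
force: [-4.1, 1.9, 8.8]
width: -0.0
```

At the stop: force 8.8 N (over 5) and z no longer falls, after about 6 mm of travel. Withdraw straight up.

Request:
move_arm(moves=[0, -0.4, 0, 0, 0, 0, 0, 0, -0.9, 0, 0, 0, 0, 0, 0, -2, 0, 0, 0, 0, 0, 0, -4, 0, 0, 0, 0, 0, 0, -6.5, 0, 0, 0, 0, 0, 0, -9, 0, 0, 0, 0, 0, 0, -12, 0, 0, 0, 0, 0, 0, -15, 0, 0, 0, 0, 0, 0, -17, 0, 0, 0, 0, 0, 0, -18, 0, 0, 0, 0, 0, 0, -18, 0, 0, 0, 0, 0])

```text
t: 12.6
tool_pos: [554.8, -254.0, 177.4]
tool_rot: [0.142, -0.692, 0.693, -0.145]
force: [-0.6, -0.7, 0.0]
width: -0.0
```

```bash
python3 - <<'E'
from h import *
from plant import optics
rel([(450,-200,200)])
d=optics.get_image("scene"); k=d["K"]
cv2.imwrite("pics/s9.png",d["image"][:,:,::-1])
def zm(d,us,vs):
    return np.median([(R.from_quat(d["rotation"]).apply(np.array([(u-k[0,2])/k[0,0],(v-k[1,2])/k[1,1],1])*d["range_z"][v,u])+d["position"])[2] for u in us for v in vs])
d0=dict(np.load("scene0.npz"))
for n,u,v in(("yellow",range(262,280),range(210,220)),("green",range(156,163),range(210,215)),("red",range(137,144),range(195,199)),("white",range(198,205),range(212,216))): print(n,zm(d0,u,v),zm(d,u,v))
E
```

```text
t 12.6 pos [ 554.75 -253.97  177.36] F [-0.6  -0.68  0.01] w -0.0 axes
 [[-0.918  0.005  0.397]
 [-0.397 -0.    -0.918]
 [-0.004 -1.     0.002]]
(450, -200, 200) cm [ 7.46 -2.31 -9.11]
yellow 28.51778786892288 28.731323612842516
green 22.068037499524735 22.440182943265086
red 22.707420244904654 22.407300008405855
white 22.306972850383602 22.31613115949034
```

View pics/s9.png

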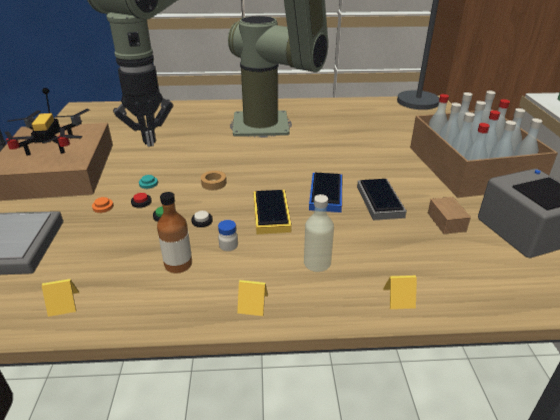

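The picture matches the start: phone at (271,210), buttons up, bottles and jar unmoved, gripper clear at (150,140). I let the arm settle, then hand in.

Request:
move_arm(moves=[0, 0, 0, 0, 0, 0, 0, 0, 0, 0, 0, 0, 0, 0, 0, 0, 0, 0, 0, 0, 0, 0, 0, 0, 0, 0, 0, 0])

```text
t: 12.98
tool_pos: [552.6, -252.7, 173.0]
tool_rot: [-0.144, 0.694, -0.691, 0.143]
force: [-0.6, -0.3, 0.6]
width: -0.0
```

```bash
python3 -c "
from plant import r
print(r.finish_job())"
```

```text
the job is handed in; nothing more can be done
None
```

I tapped the phone in the yellow cradle, then pressed the green button, withdrew and handed the job in at about 13 s. No verdict was reported.

- **Phone:** I pressed with shut fingertips to about 4.5 N. The screen went down about 4.5 mm, well short of the 12 mm stop. It came back up: it measured 28.7 mm after the press and 28.5 mm before.
- **Green button:** I pressed until it stopped moving, after about 6 mm of travel at about 8.8 N. It sprang back to 22.4 mm. The amber bottle hid part of the button from the scene camera, so the full press is judged from force and travel, not seen.
- **Last checks:** the red and white buttons were still at about 22.3 mm. The last picture showed nothing else moved, and the gripper hung free about 170 mm up with no contact force.
- **Disagreement:** the shut fingertips were about 22 mm higher than the reported TCP. The scene camera showed it and contact on the screen confirmed it, so I set both press depths by force and image.

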